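# Wedge the tracking camera tight in its cradle

## Robot

A 7-joint arm with a two-finger parallel gripper is mounted at the origin on the work surface. World frame = base frame: x ahead of the robot, y to its left, z up, the work surface at z = 0. Lengths are in m, angles in rad, forces in N, time in s.
With the tool pointing down it reaches from about 0.35 to 0.9 m from the base axis. Payload 8.1 kg.
Tool frame: the origin (TCP) lies at the very end of the fingers, on their centre line; the grasp point (between the pads) lies 19 mm behind it; z points along the fingers, y is the line along which they close (so a half turn about z gives the same grasp; the last joint's range is limited). The gripper opens to 92 mm and grips with 3 to 60 N. Pads are 19 mm wide; open, the fingers measure 130 mm over their backs; the gripper's body (75 mm by 190 mm) begins 47 mm behind the grasp point.
Start: joints at [-1.36, 0.434, 0.025, 1.573, -0.012, 1.134, -0.075], TCP at [0.193, 0.594, 0.227] pointing down, gripper open.
Joint ranges: [-2.62, 2.62], [-0.44, 2.09], [-1.27, 1.32], [0.08, 2.57], [-1.32, 4.46], [0.12, 2], [-2.74, 2.74]. Speed limits (rad/s): [2.22, 2.22, 3.01, 3.01, 3.14, 3.14, 3.14].

## Interface

Orientations are given as a unit quaternion [w, x, y, z].
In Python, from rig import bot, optics gives the robot as it stands.
- The arm moves only by the tool jog_arm, never from a script. Its arguments are lists of equal length, an entry for each row: "turn": the turn, a rotation vector about the tool's x, y, z in degrees, a list of three; "xyz": the shift along the tool's x, y, z in m, a list of three; "fingers": the gripper's target within -1 to 1 (fully open at 1, half-way at 0, shut at -1). In form: {"turn": [[ax, ay, az], ...], "xyz": [[dx, dy, dz], ...], "fingers": [fingers, ...]}. A call has 1 to 5 rows; each row is the pose to reach, as a shift and turn from the pose commanded when the call began, along the tool's axes at that moment; what a row does not reach only later rows make up. A row lasts 1/12 s, in which the tool goes at most 41.7 mm and 7.16 degrees, less where a joint would pass 70% of its speed; a pose out of reach is approached as far as the arm can. A call with a gripper value outside its range is refused whole. The fingers move at their own pace and stop on an object; "squeeze" is the grip in N (left out, the last holds). Time passes only in rows, so rows that repeat a pose let the fingers close. It gives the time, the measured TCP pose, the force, the opening and the grip force at its end, in the units of the state.
- bot.read_state(): the state, without advancing time (a new reading comes with each control period).
- optics.camera(name): name is "scene" or "top"; returns a dict with "frame" (384x512x3 uint8, blue, green, red), "camera_matrix" (3x3 intrinsics, pixels), "k1" (the pictures are not rectified: a ray, as slopes to the right and down, at radius r is drawn at 1 + k1 r^2 times it, then the intrinsics apply), "T" (4x4, takes a point from camera to world coordinates). Camera axes: x right, y up, looking along -z (the intrinsics and any distortion apply to the point x, -y, -z); pixel columns grow to the right and rows downward; lengths in m; the calibration is good to about 2 mm. A picture is of the moment at which its call begins. There is no depth.
- bot.sign_off(): hands the job in; it is judged then, once.
The state is a dict: "t": time; "q": joint angles; "dq": joint speeds; "joint_torque": joint torques, N m; "position": TCP position; "tcp_rot": TCP orientation; "wrist_force": force on the tool from outside, world axes, zero at the start; "torque": the same for the moment, N m; "grip_width": finger opening in m; "gripper_force": force on a finger pad.
Only numpy, scipy, OpenCV 4.12 (cv2) and the standard library are available. Lean on these libraries where they do the work, as an engineer would, in place of code of your own. Each camera call takes 0.05 s, during which the arm holds its last target. There are 200 camera calls.

## Task

Take the tapered wooden wedge out of the rack (not one of the flat packers beside it) and set it upright, thin end down, in the gap between the tracking camera and the end stop of the aluminium cradle. Press the wedge down firmly until it has pushed the camera hard against the opposite end stop and is jammed tight, then let go and leave it standing there.

Things in the scene. Friction and masses are not known exactly. Their poses are not given: they have to be found in the camera images.
- wedge_mid (a point): Centre (half-way up) of the loose plain wooden wedge, about 70 g: 110 mm tall, 45 mm wide along its x, tapering evenly on both faces from 38 mm thick (y) at the top to 6 mm at the foot; z up. It stands thin end down in a rack slot with 1 mm of play, its top 70 mm clear above the rack, free to be gripped across the 45 mm width near the top and lifted straight out.
- rack: Low wooden rack fixed to the table, 75 mm (x) by 190 mm (y), 48 mm high; origin on the table under its middle. Three slots 40 mm deep at y = -55, 0 and +55 mm hold, in any order, the wedge and two flat packers: plain wood, as tall and wide as the wedge but of even thickness, 18 and 13 mm.
- cradle: Aluminium cradle fixed to the table; origin on the table under its middle, y along its length. Floor 10 mm above the table. Two end stops 70 mm wide, tops 80 mm above the table, have inner faces at y = -62 and +62 mm. Side rails at x = -38 and +38 mm rise 18 mm above the floor. The wedge goes into the gap at the +y end, between camera and +y stop.
- camera_mid (a point): Centre of the loose black camera housing, 70 x 100 (along cradle y) x 70 mm tall, 0.3 kg, lens up (44 mm across, 18 mm high), its top level with the stops. It starts 3 to 7 mm short of the -y stop. Home against that stop it is at cradle y = -12 mm and the gap is 24 mm; the wedge then jams with its centre at y = +50 mm, about 73 mm above the table. A push of 15 to 20 N on it does it.
Not all that is in view belongs to the job. What is shaped like the part that bears wedge_mid but pink is not meant.

How it is judged:
At the end, for the whole second after the job is handed in: Camera flat, within 1.5 mm of the -y stop and pressing on it with over 1 N; wedge thin end down in the gap, its centre within 20 mm of the cradle's centre line, within 10 mm of y = +50 mm and at most 83 mm above the table, within 10 degrees of upright and 14 degrees of square (y of camera_mid in the frame of cradle below -0.0105 m and z of camera_mid in the frame of cradle below 0.05 m and angle between camera_mid's own z axis and vertical below 0.1 rad and z of wedge_mid in the frame of cradle below 0.083 m and y of wedge_mid in the frame of cradle between 0.04 and 0.06 m and x of wedge_mid in the frame of cradle between -0.02 and 0.02 m and angle between wedge_mid's own z axis and vertical below 0.18 rad and angle between the y axis of wedge_mid and the y axis of cradle, either way round below 0.25 rad and contact force between cradle_c1 and camera above 1 N); the robot touches nothing.
It fails at once if the camera is tipped by more than 20 degrees (angle between camera_mid's own z axis and vertical above 0.35 rad).
It also fails if it takes over 40 s, if anything falls off the work surface, if the arm or the gripper's body presses on something with over 40 N, if the wrist force passes 120 N, or if a joint passes its speed limit or range.

## Working session

There is one attempt and no reset: what is moved stays moved. The work goes in short steps, Python scripts to look and compute and a tool call to move; the robot and the scene stay as the last step left them, time stands still between calls to the robot, and variables do not carry over. Pictures are saved under pics/ and viewed, at most 10 in all, crops included, and the job is handed in when it is done.

Besides the shell and the picture viewer there is one more tool, called after "Emit:" as name(argument=value, ...) on one line, values as JSON. jog_arm: Moves the arm, as the interface text tells. Its arguments: {"type":"object","properties":{"turn":{"type":"array"},"xyz":{"type":"array"},"fingers":{"type":"array"},"squeeze":{"type":"number"}},"required":["turn","xyz","fingers"]}

```bash
mkdir -p pics; ls; cat > h.py <<'E'
import numpy as np, cv2
from rig import bot, optics
def und(c,px):
    K=c["camera_matrix"];px=np.asarray(px,float).reshape(-1,1,2)
    return cv2.undistortPointsIter(px,K,np.array([c["k1"],0,0,0.]),None,None,(3,50,1e-10)).reshape(-1,2) if hasattr(cv2,'undistortPointsIter') else cv2.undistortPoints(px,K,np.array([c["k1"],0,0,0.])).reshape(-1,2)
def rays(c,px):
    u=und(c,px); d=np.c_[u[:,0],-u[:,1],-np.ones(len(u))]@c["T"][:3,:3].T
    return c["T"][:3,3],d
def onz(c,px,z):
    o,d=rays(c,px); return o+d*((z-o[2])/d[:,2])[:,None]
def proj(c,P):
    P=np.atleast_2d(P);q=(P-c["T"][:3,3])@c["T"][:3,:3]
    s=np.c_[q[:,0]/-q[:,2],-q[:,1]/-q[:,2]];r2=(s**2).sum(1,keepdims=True)
    s=s*(1+c["k1"]*r2);K=c["camera_matrix"];return np.c_[s[:,0]*K[0,0]+K[0,2],s[:,1]*K[1,1]+K[1,2]]
def grab(n,tag):
    c=optics.camera(n);cv2.imwrite(f"pics/{tag}.png",c["frame"]);np.savez(f"{tag}.npz",**c);return c
E
python3 - <<'E'
from h import *
for n in("scene","top"):
    c=grab(n,n+"0");print(n,c["camera_matrix"].round(1).tolist(),c["k1"],c["T"].round(3).tolist())
print(bot.read_state())
E
```

```text
pics
scene [[374.2, 0.0, 258.8], [0.0, 374.2, 187.8], [0.0, 0.0, 1.0]] 0.04001527733484431 [[-0.101, -0.818, 0.566, 1.016], [0.995, -0.083, 0.058, 0.108], [-0.0, 0.569, 0.822, 0.687], [0.0, 0.0, 0.0, 1.0]]
top [[349.6, 0.0, 257.5], [0.0, 349.6, 185.4], [0.0, 0.0, 1.0]] 0.019251468875917874 [[0.003, 0.995, -0.095, 0.505], [-1.0, 0.002, -0.004, 0.081], [-0.004, 0.095, 0.995, 0.804], [0.0, 0.0, 0.0, 1.0]]
{'t': 0.1, 'q': array([-1.35960738,  0.43512872,  0.02495995,  1.57400173, -0.01160802,
        1.13398931, -0.07513466]), 'dq': array([ 0.0001056 , -0.00248473, -0.00094771,  0.00039996, -0.00051078,
       -0.00092685,  0.00060543]), 'joint_torque': array([ 2.68419535e-03, -6.69120669e+01,  9.87460390e-01, -3.15144753e+01,
       -6.05998817e-02,  3.74478532e-02,  6.91098489e-05]), 'position': array([0.19281541, 0.59403746, 0.22604025]), 'tcp_rot': array([-5.19226534e-05,  1.56298482e-01,  9.87709627e-01, -6.89112251e-04]), 'wrist_force': array([ 0.27015655, -0.2370159 ,  0.18115293]), 'torque': array([ 0.03655043,  0.03135959, -0.00737946]), 'gripper_force': 0.0, 'grip_width': 0.09164871716126546}
```

View pics/scene0.png

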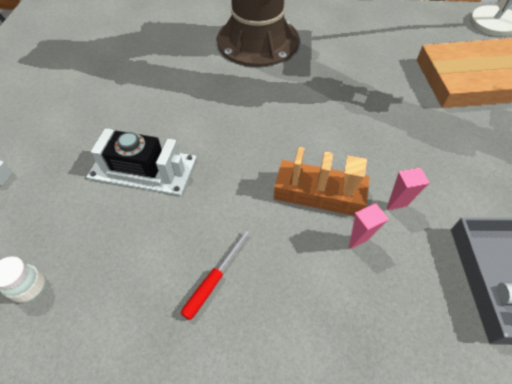

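View pics/top0.png

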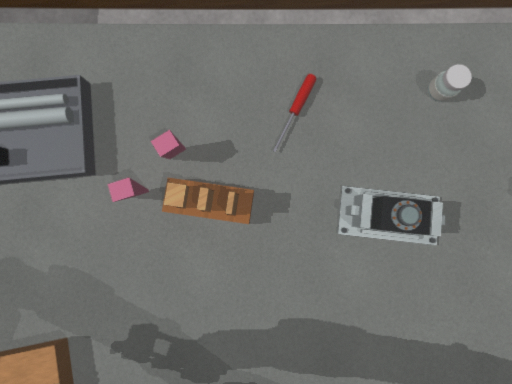

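Scene/top views: the candidates for the wedge are:
- a rack piece at top (176,195), scene (355,170), with a wide top
- packers at top (203,199) and (231,203)
- pink wedges at top (167,144) and (122,189), which are not meant

The thick-topped rack piece fits the description. The cradle is at top (390,215). I'll check both with one close crop.

```bash
python3 - <<'E'
import cv2,numpy as np
t=cv2.imread("pics/top0.png");s=cv2.imread("pics/scene0.png")
a=lambda im,x,y,w,h:cv2.resize(im[y:y+h,x:x+w],(400,300),interpolation=cv2.INTER_CUBIC)
cv2.imwrite("pics/crop0.png",np.vstack([np.hstack([a(t,156,160,104,78),a(t,334,175,112,84)]),np.hstack([a(s,265,135,120,90),a(s,82,115,120,90)])]))
E
```

```text
(no output)
```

View pics/crop0.png

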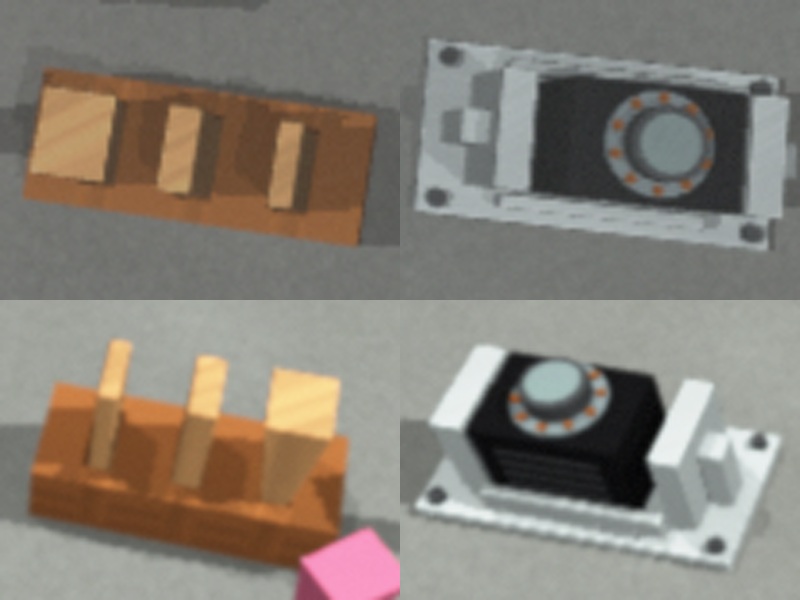

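```bash
cat > m.py <<'E'
from h import *
T=dict(np.load("top0.npz"));S=dict(np.load("scene0.npz"))
ct=lambda L:np.array([[156+x/3.846,160+y/3.846] for x,y in L])-.37
cc=lambda L:np.array([[334+(x-400)/3.571,175+y/3.571] for x,y in L])-.36
cs=lambda L:np.array([[265+x/3.333,135+(y-300)/3.333] for x,y in L])-.35
c2=lambda L:np.array([[82+(x-400)/3.333,115+(y-300)/3.333] for x,y in L])-.35
np.set_printoptions(precision=4,suppress=True)
for n,W in(("top",onz(T,ct([(45,87),(118,97),(107,183),(30,173)]),.118)),("scene",onz(S,cs([(273,369),(340,378),(326,438),(264,430)]),.118))):
    print(n,W.mean(0),np.linalg.norm(np.roll(W,-1,0)-W,axis=1)); print(W)
for n,W in(("top",onz(T,cc([(540,69),(530,190),(755,97),(747,215)]),.08)),("scene",onz(S,c2([(683,380),(652,460)]),.08))):
    print(n,W)
    if len(W)==4:
        print(W.mean(0),np.linalg.norm(W[0]-W[1]),np.linalg.norm(W[2]-W[3]),np.linalg.norm(W[:2].mean(0)-W[2:].mean(0)),np.degrees(np.arctan2(*(W[:2].mean(0)-W[2:].mean(0))[:2])))
R=onz(T,ct([(45,70),(376,115),(358,245),(23,198)]),.048);print("rack",R.mean(0),np.linalg.norm(np.roll(R,-1,0)-R,axis=1),R)
E
python3 m.py
```

```text
top [0.5519 0.246  0.118 ] [0.0378 0.0442 0.0396 0.0445]
[[0.5765 0.262  0.118 ]
 [0.5714 0.2245 0.118 ]
 [0.5274 0.2291 0.118 ]
 [0.5324 0.2684 0.118 ]]
scene [0.5538 0.2463 0.118 ] [0.0387 0.0461 0.0346 0.0462]
[[0.5296 0.2312 0.118 ]
 [0.5326 0.2698 0.118 ]
 [0.5775 0.2593 0.118 ]
 [0.5753 0.2248 0.118 ]]
top [[ 0.557  -0.154   0.08  ]
 [ 0.4875 -0.1462  0.08  ]
 [ 0.5412 -0.2764  0.08  ]
 [ 0.4739 -0.2688  0.08  ]]
[ 0.5149 -0.2113  0.08  ] 0.06998004714955466 0.0677495454473894 0.12339336806166606 6.8434468492456055
scene [[ 0.4894 -0.1466  0.08  ]
 [ 0.5563 -0.1497  0.08  ]]
rack [0.5446 0.1921 0.048 ] [0.1889 0.0735 0.1896 0.0729] [[0.5934 0.2807 0.048 ]
 [0.5683 0.0935 0.048 ]
 [0.4954 0.1033 0.048 ]
 [0.5212 0.2911 0.048 ]]
```

Measurements agree with the known sizes. The wedge top is 38x45 mm at (0.5525, 0.246), and it sits where the rack's +55 slot should be. The cradle centre is (0.515, -0.211), yaw about -6.8°.

```bash
cat > go.py <<'E'
import sys;from h import *
from scipy.spatial.transform import Rotation as R
np.set_printoptions(precision=4,suppress=True)
def need(x,y,z,yaw):
    s=bot.read_state();q=s["tcp_rot"];C=R.from_quat([q[1],q[2],q[3],q[0]])
    a=np.radians(yaw);Y=np.array([np.cos(a),np.sin(a),0]);Z=np.array([0,0,-1.]);G=R.from_matrix(np.c_[np.cross(Y,Z),Y,Z])
    print("shift",C.inv().apply(np.array([x,y,z])-s["position"]),"turn",(C.inv()*G).as_rotvec(degrees=True),"pos",s["position"],"F",s["wrist_force"],"grip",s["grip_width"],s["gripper_force"],"t",s["t"])
if __name__=="__main__": need(*map(float,sys.argv[1:5]))
E
python3 go.py 0.5525 0.246 0.2 -7.6
```

```text
shift [-0.4496 -0.2199  0.0264] turn [-0.0613  0.0602 79.6158] pos [0.1928 0.594  0.226 ] F [ 0.2702 -0.237   0.1812] grip 0.09164871716126546 0.0 t 0.1
```

Emit:
jog_arm(turn=[[0,0,6],[0,0,12],[0,0,18],[0,0,24],[0,0,30]], xyz=[[-0.034,-0.0166,0],[-0.068,-0.0332,0],[-0.102,-0.05,0],[-0.136,-0.0665,0],[-0.17,-0.083,0]], fingers=[1,1,1,1,1])

```text
t: 0.52
position: [0.3299, 0.4614, 0.2265]
tcp_rot: [-0.0, 0.409, 0.913, -0.0]
wrist_force: [0.9, 0.1, -1.4]
grip_width: 0.0921
gripper_force: 0.0
```

```bash
python3 go.py 0.5525 0.246 0.2 -7.6
```

```text
shift [-0.3089  0.0228  0.0265] turn [-0.0277  0.0185 49.3284] pos [0.3299 0.4614 0.2265] F [ 0.8729  0.1177 -1.4123] grip 0.09207756036130353 0.0 t 0.5167
```

Emit:
jog_arm(turn=[[0,0,6],[0,0,12],[0,0,18],[0,0,24],[0,0,30]], xyz=[[-0.039,0.003,0],[-0.078,0.006,0],[-0.117,0.009,0],[-0.156,0.012,0],[-0.195,0.014,0]], fingers=[1,1,1,1,1])

```text
t: 0.93
position: [0.4709, 0.326, 0.2266]
tcp_rot: [-0.0, 0.631, 0.776, -0.0]
wrist_force: [0.6, 1.0, -0.7]
grip_width: 0.0918
gripper_force: 0.0
```

```bash
python3 go.py 0.5525 0.246 0.19 -7.6
```

```text
shift [-0.0949  0.0636  0.0366] turn [-0.0131  0.0024 19.3309] pos [0.4709 0.326  0.2266] F [ 0.5964  1.0201 -0.7245] grip 0.09181602344050621 0.0 t 0.9333
```

Emit:
jog_arm(turn=[[0,0,5],[0,0,10],[0,0,15],[0,0,19.3],[0,0,19.3]], xyz=[[-0.025,0.017,0.009],[-0.05,0.034,0.018],[-0.075,0.05,0.027],[-0.095,0.0635,0.0365],[-0.095,0.0635,0.0365]], fingers=[1,1,1,1,1])

```text
t: 1.35
position: [0.5544, 0.2419, 0.1884]
tcp_rot: [0.002, 0.754, 0.656, -0.001]
wrist_force: [0.5, -0.6, -0.4]
grip_width: 0.0916
gripper_force: 0.0
```

```bash
python3 - <<'E'
from h import *
a=grab("top","t1");b=grab("scene","s1")
cv2.imwrite("pics/c1.png",np.hstack([cv2.resize(a["frame"][140:260,110:270],(400,300)),cv2.resize(b["frame"][90:240,240:440],(400,300))]))
from go import need
need(0.5525,0.246,0.086,-7.6)
E
```

```text
shift [-0.0005  0.0008  0.1034] turn [-0.063   0.0764  0.2269] pos [0.5519 0.2467 0.1894] F [-1.1292  0.3683 -0.3376] grip 0.0921968292508572 0.0 t 1.45
```

View pics/c1.png

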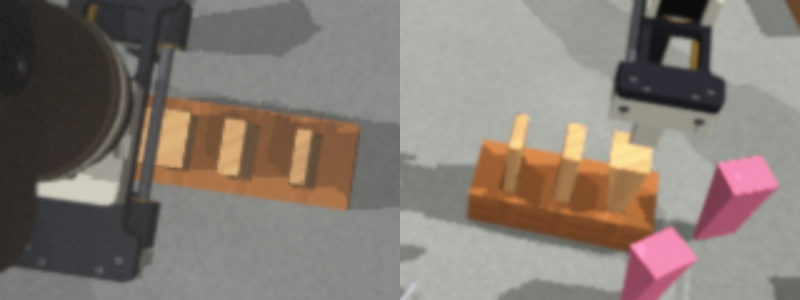

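```bash
python3 - <<'E'
from h import *
T=dict(np.load("top0.npz"));S=dict(np.load("scene0.npz"))
np.set_printoptions(precision=3,suppress=True)
for n,c in(("t",T),("s",S)):
    h=cv2.cvtColor(c["frame"],cv2.COLOR_BGR2HSV);m=cv2.inRange(h,(155,90,90),(178,255,255))
    for k in cv2.findContours(m,0,2)[0]:
        if cv2.contourArea(k)>60:
            k=cv2.approxPolyDP(k,2,True)[:,0];print(n,np.c_[k,onz(c,k,.11)[:,:2]])
E
```

```text
t [[135.    183.      0.576   0.328]
 [127.    178.      0.586   0.345]
 [109.    184.      0.574   0.38 ]
 [113.    201.      0.54    0.37 ]
 [134.    195.      0.552   0.329]]
t [[169.    130.      0.684   0.264]
 [151.    141.      0.661   0.299]
 [160.    155.      0.632   0.28 ]
 [179.    145.      0.653   0.243]]
s [[376.    204.      0.633   0.282]
 [355.    212.      0.654   0.244]
 [350.    247.      0.724   0.232]
 [366.    240.      0.708   0.26 ]
 [387.    219.      0.662   0.299]]
s [[420.    169.      0.543   0.372]
 [399.    172.      0.555   0.331]
 [388.    209.      0.641   0.303]
 [406.    205.      0.629   0.336]
 [428.    183.      0.576   0.382]]
```

The gripper is centred over the wedge. The pink decoy comes within about 2 cm of the +x finger, so I'll descend with the fingers part closed.

Emit:
jog_arm(turn=[[0,0,0],[0,0,0],[0,0,0],[0,0,0],[0,0,0]], xyz=[[0,0,0],[0,0,0.03],[0,0,0.06],[0,0,0.09],[0,0,0.104]], fingers=[0.55,0.55,0.55,0.55,0.55])

```text
t: 1.87
position: [0.5491, 0.2492, 0.0833]
tcp_rot: [-0.001, 0.749, 0.662, -0.002]
wrist_force: [-0.5, 0.8, -0.4]
grip_width: 0.0716
gripper_force: 0.0
```

Emit:
jog_arm(turn=[[0,0,0],[0,0,0],[0,0,0],[0,0,0],[0,0,0]], xyz=[[0,0,0],[0,0,0],[0,0,0],[0,0,0],[0,0,0]], fingers=[-0.3,-0.3,-0.3,-0.3,-0.3], squeeze=20)

```text
t: 2.28
position: [0.5527, 0.2485, 0.0878]
tcp_rot: [0.0, 0.75, 0.661, 0.001]
wrist_force: [-0.4, 0.3, 3.8]
grip_width: 0.0448
gripper_force: 19.9
```

```bash
python3 go.py 0.5525 0.246 0.086 -7.6
```

```text
shift [-0.0026  0.0001  0.0018] turn [ 0.1235 -0.1072  0.3423] pos [0.5527 0.2485 0.0878] F [-0.4211  0.2913  3.8247] grip 0.044831151220033116 19.937878847122192 t 2.2833
```

Emit:
jog_arm(turn=[[0,0,0],[0,0,0],[0,0,0],[0,0,0],[0,0,0]], xyz=[[0,0,0],[0,0,0],[0,0,-0.01],[0,0,-0.03],[0,0,-0.055]], fingers=[-0.5,-0.5,-0.5,-0.5,-0.5], squeeze=55)

```text
t: 2.7
position: [0.551, 0.2472, 0.1414]
tcp_rot: [-0.0, 0.751, 0.661, -0.001]
wrist_force: [0.5, 0.2, -0.6]
grip_width: 0.0445
gripper_force: 54.9
```

Emit:
jog_arm(turn=[[0,0,0],[0,0,0],[0,0,0],[0,0,0],[0,0,0]], xyz=[[0,0,-0.025],[0,0,-0.05],[0,0,-0.075],[0,0,-0.085],[0,0,-0.085]], fingers=[-0.5,-0.5,-0.5,-0.5,-0.5])

```text
t: 3.12
position: [0.5532, 0.2482, 0.2294]
tcp_rot: [0.0, 0.751, 0.661, 0.003]
wrist_force: [-0.0, -0.3, -0.5]
grip_width: 0.0447
gripper_force: 54.9
```

```bash
python3 go.py 0.521 -0.1617 0.225 -6.8
```

```text
shift [-0.4107  0.0201  0.0032] turn [ 0.2284 -0.1824 -0.4956] pos [0.5532 0.2482 0.2294] F [-0.0174 -0.2551 -0.4992] grip 0.04468047138788014 54.89802002906799 t 3.1167
```

Emit:
jog_arm(turn=[[0,0,0],[0,0,0],[0,0,0],[0,0,0],[0,0,0]], xyz=[[-0.03,0.002,0],[-0.065,0.003,0],[-0.1,0.005,0],[-0.135,0.007,0],[-0.17,0.008,0]], fingers=[-0.5,-0.5,-0.5,-0.5,-0.5])

```text
t: 3.53
position: [0.5371, 0.0765, 0.2249]
tcp_rot: [-0.0, 0.75, 0.661, -0.001]
wrist_force: [0.1, -0.2, -0.6]
grip_width: 0.0449
gripper_force: 54.9
```

Emit:
jog_arm(turn=[[0,0,0],[0,0,0],[0,0,0],[0,0,0],[0,0,0]], xyz=[[-0.035,0.002,0],[-0.07,0.003,0],[-0.105,0.005,0],[-0.14,0.007,0],[-0.17,0.008,0]], fingers=[-0.5,-0.5,-0.5,-0.5,-0.5])

```text
t: 3.95
position: [0.5232, -0.0939, 0.2251]
tcp_rot: [-0.0, 0.751, 0.66, -0.001]
wrist_force: [0.8, -0.7, 0.1]
grip_width: 0.0446
gripper_force: 54.9
```

```bash
python3 go.py 0.521 -0.1617 0.225 -6.8
```

```text
shift [-0.0676  0.0065  0.0001] turn [-0.0942  0.0345 -0.5503] pos [ 0.5232 -0.0939  0.2251] F [ 0.7967 -0.6579  0.0505] grip 0.044608332009435675 54.8991322517395 t 3.95
```

Emit:
jog_arm(turn=[[0,0,-0.2],[0,0,-0.5],[0,0,-0.5],[0,0,-0.5],[0,0,-0.5]], xyz=[[-0.03,0.003,0],[-0.055,0.0055,0],[-0.0655,0.0065,0],[-0.0655,0.0065,0],[-0.0655,0.0065,0]], fingers=[-0.5,-0.5,-0.5,-0.5,-0.5])

```text
t: 4.37
position: [0.5222, -0.1568, 0.2253]
tcp_rot: [-0.001, 0.748, 0.664, -0.0]
wrist_force: [-0.6, 0.3, 0.1]
grip_width: 0.0448
gripper_force: 54.9
```

```bash
python3 - <<'E'
from h import *
a=grab("top","t2");b=grab("scene","s2")
cv2.imwrite("pics/c2.png",np.hstack([cv2.resize(a["frame"][160:280,320:480],(400,300)),cv2.resize(b["frame"][75:210,60:240],(400,300),interpolation=2)]))
from go import need
need(0.5211,-0.1597,0.225,-6.8)
# expected foot corners projected in scene (foot z = TCP-.078)
p=bot.read_state()["position"]
print(proj(b,[p-[0,0,.078],[0.5211,-0.1597,.08]]))
E
```

```text
shift [-0.0045 -0.0011  0.0005] turn [-0.0705 -0.0488  0.1257] pos [ 0.5227 -0.1553  0.2255] F [-0.9369  0.6775 -0.0397] grip 0.04493169036920151 54.89795744419098 t 4.4667
[[151.0222 127.6245]
 [156.8477 149.3186]]
```

View pics/c2.png

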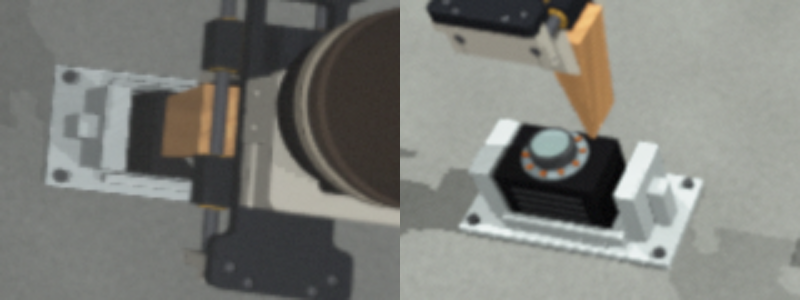

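```bash
python3 - <<'E'
from h import *
np.set_printoptions(precision=4,suppress=True)
S=dict(np.load("s2.npz"));T=dict(np.load("t2.npz"))
for n,c,lo in(("s",S,(75,210,60,240)),("t",T,(160,280,320,480))):
    h=cv2.cvtColor(c["frame"],cv2.COLOR_BGR2HSV);m=cv2.inRange(h,(8,90,60),(22,255,255));mm=m*0;a,b,d,e=lo;mm[a:b,d:e]=m[a:b,d:e]
    k=max(cv2.findContours(mm,0,1)[0],key=cv2.contourArea);print(n,cv2.approxPolyDP(k,1.5,True)[:,0].tolist())
p=np.array([.5225,-.156,.2253-.086+.008])  # foot centre
a=np.radians(-7);X=np.array([np.cos(a),np.sin(a),0]);Y=np.array([-X[1],X[0],0])
P=[p+sx*.0225*X+sy*Y*(h*.145+.003)+[0,0,h] for h in(0,.11) for sx,sy in((1,1),(1,-1),(-1,-1),(-1,1))]
print(proj(S,P).round(1).tolist());print(proj(T,P).round(1).tolist())
E
```

```text
s [[127, 78], [126, 80], [130, 81], [132, 87], [135, 88], [141, 104], [140, 109], [130, 108], [144, 132], [144, 136], [147, 137], [155, 121], [150, 78], [145, 75], [136, 88], [134, 87], [134, 81]]
t [[405, 194], [403, 193], [387, 200], [385, 221], [403, 221]]
[[147.8, 136.2], [144.8, 135.6], [153.6, 119.3], [156.5, 119.8], [140.5, 93.0], [119.3, 89.4], [130.2, 72.6], [150.7, 75.9]]
[[385.7, 197.7], [388.9, 198.1], [386.7, 222.1], [383.5, 221.7], [400.9, 192.2], [425.4, 195.2], [423.1, 224.1], [398.4, 221.0]]
```

Emit:
jog_arm(turn=[[0,0,0],[0,0,0],[0,0,0],[0,0,0],[0,0,0]], xyz=[[-0.0035,-0.001,0],[-0.0035,-0.001,0.02],[-0.0035,-0.001,0.04],[-0.0035,-0.001,0.055],[-0.0035,-0.001,0.055]], fingers=[-0.5,-0.5,-0.5,-0.5,-0.5])

```text
t: 4.88
position: [0.5197, -0.1588, 0.1685]
tcp_rot: [-0.002, 0.747, 0.665, -0.001]
wrist_force: [-0.8, 0.6, -0.2]
grip_width: 0.0446
gripper_force: 54.9
```

```bash
python3 - <<'E'
from h import *
b=grab("scene","s3")
cv2.imwrite("pics/c3.png",cv2.resize(b["frame"][75:210,60:240],(800,600),interpolation=2))
from go import need
need(0.5211,-0.1597,0.096,-6.8)
E
```

```text
shift [-0.0003  0.0009  0.0741] turn [-0.1718 -0.0194  0.0974] pos [ 0.5205 -0.1594  0.1701] F [-0.2828  0.4041  0.4475] grip 0.04466827958877658 54.89795923233032 t 4.9333
```

View pics/c3.png

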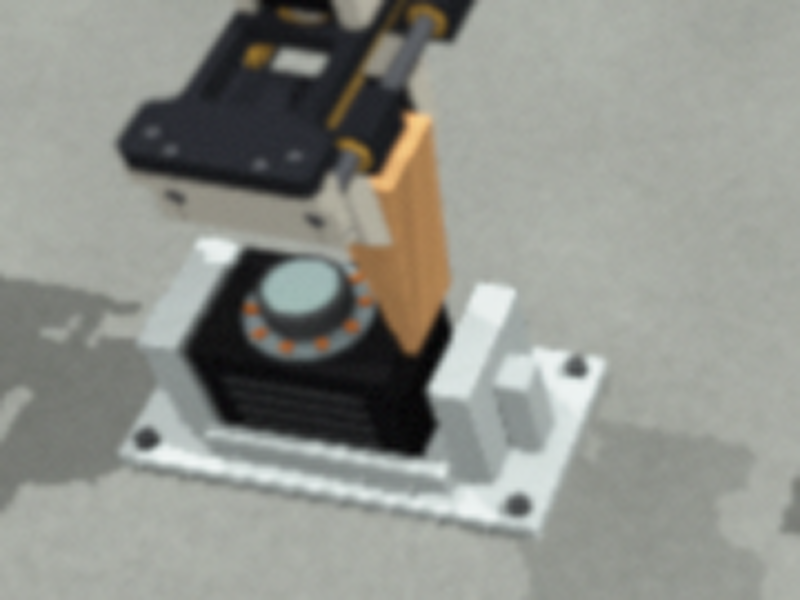

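```bash
python3 - <<'E'
from h import *
np.set_printoptions(precision=4,suppress=True)
S=dict(np.load("s3.npz"));f=lambda L:np.array([[60+x*.225,75+y*.225] for x,y in L])-.4
a=np.radians(-6.8);C=np.array([.5149,-.2113]);X=np.array([np.cos(a),np.sin(a)]);Y=np.array([-X[1],X[0]])
for L,z in(([(405,352),(416,352)],.092),([(450,318),(380,385),(435,392),(478,288)],.08)):
    W=onz(S,f(L),z)[:,:2]-C;print(np.c_[W@X,W@Y])
E
```

```text
[[0.0233 0.0506]
 [0.0221 0.0555]]
[[-0.0101  0.057 ]
 [ 0.0357  0.0403]
 [ 0.034   0.0666]
 [-0.0312  0.0633]]
```

Emit:
jog_arm(turn=[[0,0,0],[0,0,0],[0,0,0],[0,0,0],[0,0,0]], xyz=[[0,0,0.01],[0,0,0.02],[0,0,0.03],[0,0,0.037],[0,0,0.037]], fingers=[-0.5,-0.5,-0.5,-0.5,-0.5])

```text
t: 5.35
position: [0.5204, -0.1602, 0.1326]
tcp_rot: [-0.001, 0.748, 0.664, -0.001]
wrist_force: [-0.4, 0.3, -2.0]
grip_width: 0.0443
gripper_force: 54.9
```

Emit:
jog_arm(turn=[[0,0,0],[0,0,0],[0,0,0],[0,0,0],[0,0,0]], xyz=[[0,0,0.004],[0,0,0.008],[0,0,0.012],[0,0,0.016],[0,0,0.016]], fingers=[-0.5,-0.5,-0.5,-0.5,-0.5])

```text
t: 5.77
position: [0.5212, -0.1601, 0.1176]
tcp_rot: [-0.0, 0.748, 0.664, -0.0]
wrist_force: [-0.1, 0.8, -1.5]
grip_width: 0.0447
gripper_force: 54.9
```

```bash
python3 go.py 0.5209 -0.1617 0.096 -6.8
```

```text
shift [-0.0016 -0.0001  0.0215] turn [-0.0366 -0.0268  0.0364] pos [ 0.5212 -0.1601  0.1176] F [-0.1259  0.7611 -1.518 ] grip 0.04471568040333851 54.89383041858673 t 5.7667
```

Emit:
jog_arm(turn=[[0,0,0],[0,0,0],[0,0,0],[0,0,0],[0,0,0]], xyz=[[0,0,0.003],[-0.0005,0,0.006],[-0.0005,0,0.009],[-0.001,0,0.012],[-0.001,0,0.012]], fingers=[-0.5,-0.5,-0.5,-0.5,-0.5])

```text
t: 6.18
position: [0.521, -0.1613, 0.1056]
tcp_rot: [-0.0, 0.748, 0.664, -0.0]
wrist_force: [-0.5, 2.0, -1.2]
grip_width: 0.0447
gripper_force: 54.9
```

Emit:
jog_arm(turn=[[0,0,0],[0,0,0],[0,0,0],[0,0,0],[0,0,0]], xyz=[[0,0,0.002],[0,0,0.004],[0,0,0.006],[0,0,0.006],[0,0,0.006]], fingers=[-0.5,-0.5,-0.5,-0.5,-0.5])

```text
t: 6.6
position: [0.5212, -0.1607, 0.1]
tcp_rot: [-0.001, 0.747, 0.664, 0.0]
wrist_force: [0.1, 5.6, 0.0]
grip_width: 0.0447
gripper_force: 54.9
```

Emit:
jog_arm(turn=[[0,0,0],[0,0,0],[0,0,0],[0,0,0],[0,0,0]], xyz=[[0,0,0.001],[0,0,0.002],[0,0,0.003],[0,0,0.004],[0,0,0.004]], fingers=[-0.5,-0.5,-0.5,-0.5,-0.5])

```text
t: 7.02
position: [0.5219, -0.1607, 0.0973]
tcp_rot: [-0.0, 0.747, 0.665, 0.001]
wrist_force: [-2.8, 6.5, 15.7]
grip_width: 0.0446
gripper_force: 54.9
```

```bash
python3 -c "
from h import *
c=grab('scene','s4');print(bot.read_state()['wrist_force'])
cv2.imwrite('pics/c4.png',cv2.resize(c['frame'][75:210,60:240],(800,600),interpolation=2))"
```

```text
[-3.2628758   7.39265509 16.30159375]
```

View pics/c4.png

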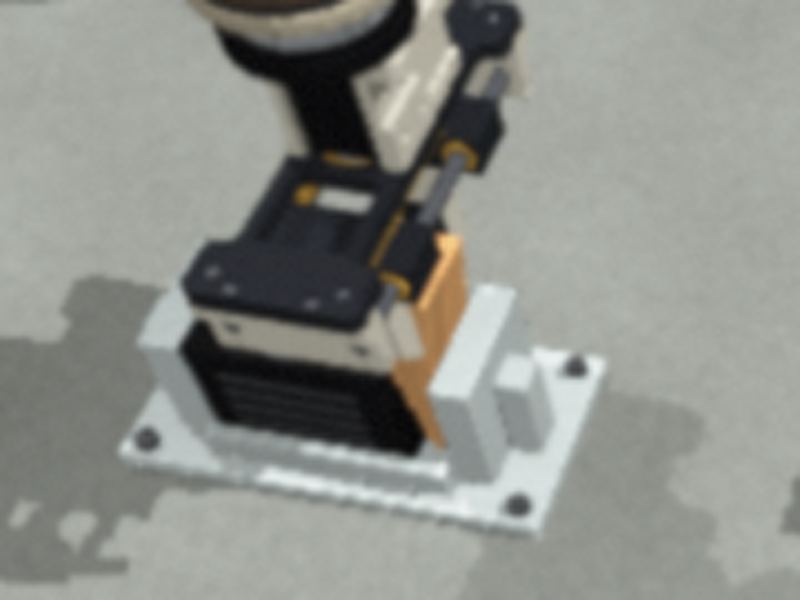

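The wedge is seated in the gap, and the camera is against the left (-y) stop. TCP height is within about 1 mm of the predicted jam depth. I'll press a little firmer.

Emit:
jog_arm(turn=[[0,0,0],[0,0,0],[0,0,0],[0,0,0],[0,0,0]], xyz=[[0,0,0.0005],[0,0,0.001],[0,0,0.0015],[0,0,0.0015],[0,0,0.0015]], fingers=[-0.5,-0.5,-0.5,-0.5,-0.5])

```text
t: 7.48
position: [0.5221, -0.1607, 0.0967]
tcp_rot: [0.0, 0.747, 0.665, 0.001]
wrist_force: [-5.7, 8.1, 27.5]
grip_width: 0.045
gripper_force: 54.9
```

Emit:
jog_arm(turn=[[0,0,0],[0,0,0],[0,0,0],[0,0,0],[0,0,0]], xyz=[[0,0,0],[0,0,0],[0,0,0],[0,0,0],[0,0,0]], fingers=[0.5,0.5,0.5,0.5,0.5])

```text
t: 7.9
position: [0.521, -0.1619, 0.0945]
tcp_rot: [-0.0, 0.748, 0.664, -0.0]
wrist_force: [-0.1, -0.3, -0.3]
grip_width: 0.0682
gripper_force: 0.0
```

Emit:
jog_arm(turn=[[0,0,0],[0,0,0],[0,0,0],[0,0,0],[0,0,0]], xyz=[[0,0,-0.01],[0,0,-0.03],[0,0,-0.06],[0,0,-0.09],[0,0,-0.12]], fingers=[0.5,0.5,0.5,0.5,0.5])

```text
t: 8.32
position: [0.5207, -0.1619, 0.2165]
tcp_rot: [-0.0, 0.748, 0.664, -0.0]
wrist_force: [1.0, -0.2, 0.4]
grip_width: 0.0689
gripper_force: 0.0
```

Emit:
jog_arm(turn=[[0,0,0],[0,0,0],[0,0,0],[0,0,0],[0,0,0]], xyz=[[0.03,0,-0.01],[0.065,0,-0.01],[0.1,0,-0.01],[0.13,0,-0.01],[0.13,0,-0.01]], fingers=[0.5,0.5,0.5,0.5,0.5])

```text
t: 8.73
position: [0.5373, -0.0251, 0.225]
tcp_rot: [-0.001, 0.745, 0.667, 0.001]
wrist_force: [0.3, 0.8, -0.3]
grip_width: 0.069
gripper_force: 0.0
```

```bash
python3 -c "
from h import *
c=grab('scene','s5');a=grab('top','t5')
cv2.imwrite('pics/c5.png',np.hstack([cv2.resize(a['frame'][175:259,334:446],(400,300),interpolation=2),cv2.resize(c['frame'][90:210,70:230],(400,300),interpolation=2)]))"
```

```text
(no output)
```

View pics/c5.png

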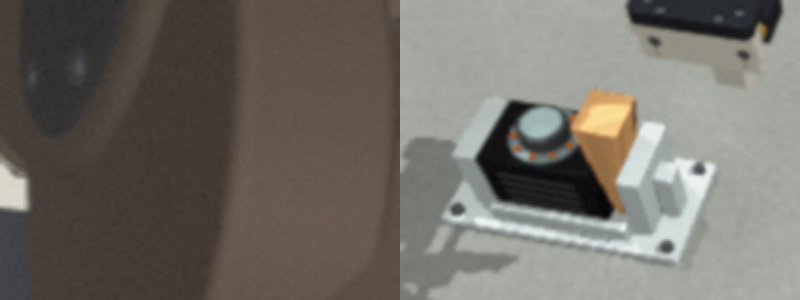

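```bash
python3 - <<'E'
from h import *
np.set_printoptions(precision=4,suppress=True)
S=dict(np.load("s5.npz"));f=lambda L:np.array([[70+(x-400)*.4,90+y*.4] for x,y in L])-.3
a=np.radians(-6.8);C=np.array([.5149,-.2113]);X=np.array([np.cos(a),np.sin(a)]);Y=np.array([-X[1],X[0]])
for L,z in(([(585,90),(636,95),(628,137),(573,127)],.129),([(512,102),(478,163),(497,98),(456,150)],.08),([(524,132),(565,115)],.098)):
    W=onz(S,f(L),z)[:,:2];V=W-C;print(np.c_[V@X,V@Y],(V@X).mean(),(V@Y).mean(),W.mean(0))
from go import need
need(.5209,-.1617,.15,-6.8)
E
```

```text
[[-0.0163  0.0291]
 [-0.0203  0.0713]
 [ 0.0237  0.0813]
 [ 0.0234  0.0354]] 0.0026468972709170514 0.05427484569583019 [ 0.524  -0.1577]
[[-0.0304 -0.0576]
 [ 0.04   -0.0553]
 [-0.0319 -0.0723]
 [ 0.031  -0.0794]] 0.002191703032138747 -0.06617372886578049 [ 0.5092 -0.2773]
[[ 0.0134 -0.0207]
 [-0.0119  0.0046]] 0.0007190100431148216 -0.008026035589071893 [ 0.5147 -0.2194]
shift [-0.1313 -0.0006  0.0752] turn [0.0061 0.0068 0.1796] pos [ 0.5366 -0.0314  0.2251] F [-0.2752 -0.6294 -0.9098] grip 0.0690199687012996 0.0 t 8.8333
```

The wedge stands at about y = +51, with its top at about 128 mm as predicted. To make sure it's jammed, I'll press once on its top with closed fingers, without any grip side-load.

Emit:
jog_arm(turn=[[0,0,0],[0,0,0],[0,0,0],[0,0,0],[0,0,0]], xyz=[[-0.033,0,0],[-0.067,0,0],[-0.1,0,0],[-0.13,0,0],[-0.13,0,0]], fingers=[-1,-1,-1,-1,-1])

```text
t: 9.25
position: [0.5187, -0.1708, 0.2258]
tcp_rot: [0.002, 0.751, 0.66, -0.001]
wrist_force: [-0.1, 0.1, 0.9]
grip_width: 0.0399
gripper_force: 0.0
```

Emit:
jog_arm(turn=[[0,0,0],[0,0,0],[0,0,0],[0,0,0],[0,0,0]], xyz=[[0,0,0.025],[0,0,0.05],[0,0,0.075],[0,0,0.088],[0,0,0.088]], fingers=[-1,-1,-1,-1,-1])

```text
t: 9.67
position: [0.5188, -0.1626, 0.1344]
tcp_rot: [-0.002, 0.749, 0.663, -0.002]
wrist_force: [-0.3, 0.0, -0.4]
grip_width: 0.0074
gripper_force: 0.0
```

Emit:
jog_arm(turn=[[0,0,0],[0,0,0],[0,0,0],[0,0,0],[0,0,0]], xyz=[[0,0,0.002],[0,0,0.004],[0,0,0.006],[0,0,0.008],[0,0,0.008]], fingers=[-1,-1,-1,-1,-1])

```text
t: 10.08
position: [0.5214, -0.1616, 0.1291]
tcp_rot: [0.0, 0.748, 0.664, 0.0]
wrist_force: [-0.2, 0.7, -0.4]
grip_width: 0.0003
gripper_force: 0.0
```

Emit:
jog_arm(turn=[[0,0,0],[0,0,0],[0,0,0],[0,0,0],[0,0,0]], xyz=[[0,0,0.001],[0,0,0.002],[0,0,0.003],[0,0,0.003],[0,0,0.003]], fingers=[-1,-1,-1,-1,-1])

```text
t: 10.5
position: [0.522, -0.1623, 0.127]
tcp_rot: [0.001, 0.748, 0.664, 0.001]
wrist_force: [-1.8, -0.7, 11.3]
grip_width: 0.0005
gripper_force: 5.7
```

Emit:
jog_arm(turn=[[0,0,0],[0,0,0],[0,0,0],[0,0,0],[0,0,0]], xyz=[[0,0,0.001],[0,0,0.0015],[0,0,0.002],[0,0,0.002],[0,0,0.002]], fingers=[-1,-1,-1,-1,-1])

```text
t: 10.92
position: [0.5228, -0.1626, 0.1263]
tcp_rot: [0.002, 0.748, 0.664, 0.001]
wrist_force: [-4.7, 1.1, 24.2]
grip_width: 0.0004
gripper_force: 12.2
```

24 N and the top holds at 0.1265 m, so the wedge centre is about 72 mm up, close to the 73 mm given. Retreat.

Emit:
jog_arm(turn=[[0,0,0],[0,0,0],[0,0,0],[0,0,0],[0,0,0]], xyz=[[0,0,-0.01],[0,0,-0.03],[0,0,-0.06],[0,0,-0.09],[0,0,-0.1]], fingers=[-1,-1,-1,-1,-1])

```text
t: 11.33
position: [0.5227, -0.1625, 0.2278]
tcp_rot: [0.002, 0.748, 0.664, 0.002]
wrist_force: [1.8, -0.4, -0.7]
grip_width: 0.0005
gripper_force: 0.0
```

Emit:
jog_arm(turn=[[0,0,0],[0,0,0],[0,0,0],[0,0,0],[0,0,0]], xyz=[[0.035,0,0],[0.07,0,0],[0.105,0,0],[0.14,0,0],[0.175,0,0]], fingers=[-1,-1,-1,-1,-1])

```text
t: 11.75
position: [0.5417, 0.0139, 0.2238]
tcp_rot: [-0.0, 0.748, 0.664, 0.0]
wrist_force: [1.0, 0.0, -0.4]
grip_width: 0.0005
gripper_force: 0.0
```

Emit:
jog_arm(turn=[[0,0,0],[0,0,0],[0,0,0],[0,0,0],[0,0,0]], xyz=[[0.03,0,0],[0.06,0,0],[0.08,0,0],[0.08,0,0],[0.08,0,0]], fingers=[-1,-1,-1,-1,-1])

```text
t: 12.17
position: [0.5511, 0.093, 0.2234]
tcp_rot: [-0.0, 0.747, 0.665, -0.0]
wrist_force: [-0.4, -0.9, 0.2]
grip_width: 0.0005
gripper_force: 0.0
```

```bash
python3 -c "
from h import *
c=grab('scene','s6');a=grab('top','t6')
cv2.imwrite('pics/c6.png',np.hstack([cv2.resize(a['frame'][175:259,334:446],(400,300),interpolation=2),cv2.resize(c['frame'][90:210,70:230],(400,300),interpolation=2)]))"
```

```text
(no output)
```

View pics/c6.png

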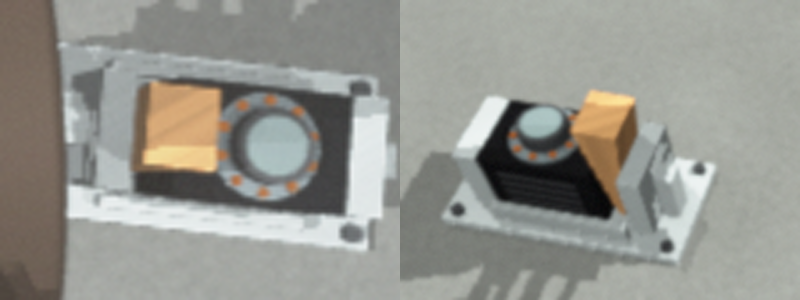

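The final view shows the wedge upright and square in the gap, top centre at crop (183,127). The camera is flat against the -y stop at crop (350,150), and the arm is clear. Handing in.

```bash
python3 -c "
from rig import bot
print(bot.sign_off())"
```

```text
the job is handed in; nothing more can be done
None
```

I handed the job in at about 12 s: the wedge stands jammed in the gap after a 24 N press on its top, the camera looks home against the -y stop, and the arm is clear; sign-off gave no verdict.

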